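Slide the low coffee tray under the worktop shelf

TASK

Slide the low wooden tray with the coffee disc in it along the worktop and under the little raised shelf, handle towards you, midway between the shelf's legs and square to it, until the tray's front wall is level with the front edge of the shelf board and only the handle stands out. Keep the tray level with the disc in it, bump neither the board nor the legs with tray or gripper, and leave the deep tray of the same make where it stands.

Things in the scene. Friction and masses are not known exactly. Their poses are not given: they have to be found in the camera images.
- low_tray: low tray: loose open light-wood tray, 110 (x) x 130 (y) mm, 34 high, 0.25 kg, slides easily; walls and floor 5. Origin: underside centre of the box part; x points from handle to back wall, z up. Paddle handle on the front wall along -x, y = 0: 22 wide, z = 16 to 32, from x = -55 to -127 mm (last 11 rounded); grip it across at x = -100. Starts left or right of the middle, handle roughly to the robot
- riser: raised shelf, fixed: brown board 120 (x) x 260 (y) mm, 14 thick, underside 64 above the worktop; dark 10 mm bar legs at x = +-50, y = +-115, 214 free between their feet. Jars on its rear half reach z = 180. Origin: on the worktop under the board's centre; x front to back, y left, z up. Low tray is home with its origin at x = -5 mm, y = 0 in this frame, same yaw
- deep_tray: deep tray, a bystander: same make, plan and handle as the low tray, but 80 mm high (handle z = 62 to 78), 0.45 kg, loose, a white kitchen timer in it; too high for the shelf. Origin and axes as for the low tray. Stands on the other side of the middle from the low tray
- coffee_disc: coffee disc: flat round pod, 65 x 70 mm, 13 high, 12 g, brown with a clear rim, lying loose in the low tray. Origin: centre of its underside
There are look-alikes about, which are no part of the job. Of the things that look like the low_tray, the larger one is meant.

How it is judged:
At the end, for the whole second after the job is handed in: The low tray rests flat on the worktop under the shelf, handle towards the robot, its front wall level with the board's front edge within 15 mm, midway between the legs within 20 mm, square to the shelf within 10 degrees, at rest, with the coffee disc lying in it (y of low_tray in the frame of riser between -0.02 and 0.02 m and x of low_tray in the frame of riser between -0.02 and 0.01 m and angle between the x axis of low_tray and the x axis of riser, either way round below 0.175 rad and angle between low_tray's own z axis and vertical below 0.05 rad and height (world z) of low_tray below 0.006 m and linear speed of low_tray below 0.01 m/s and x of coffee_disc in the frame of low_tray between -0.05 and 0.05 m and y of coffee_disc in the frame of low_tray between -0.06 and 0.06 m and z of coffee_disc in the frame of low_tray between -0.005 and 0.03 m); the robot touches nothing.
It fails at once if the tray, the gripper or the arm bumps the shelf (over 4 N) (contact force between any of low_tray, the arm, the fingers and riser above 4 N).
It fails at once if the deep tray is moved more than 20 mm (distance of deep_tray from where it was at the start of the episode above 0.02 m).
It fails at once if the low tray is turned across or round (over 75 degrees off the shelf's direction) (angle between the x axis of low_tray and the x axis of riser, either way round above 1.3 rad).
It fails at once if the low tray is tipped more than 15 degrees (angle between low_tray's own z axis and vertical above 0.26 rad).
It fails at once if the coffee disc leaves the low tray (not (x of coffee_disc in the frame of low_tray between -0.05 and 0.05 m and y of coffee_disc in the frame of low_tray between -0.06 and 0.06 m and z of coffee_disc in the frame of low_tray between -0.005 and 0.03 m)).
It also fails if it takes over 48 s, if anything falls off the work surface, if the arm or the gripper's body presses on something with over 40 N, if the wrist force passes 120 N, or if a joint passes its speed limit or range.

ROBOT

A 6-joint arm with a two-finger parallel gripper is mounted at the origin on a cart in front of the work surface, level with it; the furniture and walls round the work are solid. World frame = base frame: x ahead of the robot, y to its left, z up, the work surface at z = 0. Lengths are in m, angles in rad, forces in N, time in s.
With the tool pointing down it reaches from about 0.2 to 0.875 m from the base axis. Payload 3.4 kg.
Tool frame: the origin (TCP) lies at the very end of the fingers, on their centre line; the grasp point (between the pads) lies 19 mm behind it (env.tcp_to_grasp is the distance from the TCP to the grasp point, in m); z points along the fingers, y is the line along which they close (so a half turn about z gives the same grasp; the last joint's range is limited). The gripper opens to 94 mm and grips with 3 to 60 N. Pads are 16 mm wide; open, the fingers measure 119 mm over their backs; the gripper's body (75 mm by 177 mm) begins 78 mm behind the grasp point.
Start: joints at [1.168, 0.276, 1.505, -0, 1.361, -0.121], TCP at [0.16, 0.552, 0.205] pointing down, gripper open.
Joint ranges: [-2.89, 2.89], [-0.75, 2.08], [0.22, 2.7], [-1.18, 4.32], [0.11, 2.71], [-2.7, 2.7]. Speed limits (rad/s): [2.57, 2.57, 3.14, 3.14, 3.14, 3.14].

INTERFACE

Orientations are given as a rotation vector (axis times angle).
In Python, from cell import env, eyes, workorder gives the robot as it stands. The module is installed in compiled form; this text tells all that it offers.
- The arm moves only by the tool servo_tool, never from a script. Its argument "moves" is a list of rows, each a list of 7 numbers: the shift along the tool's x, y, z in cm, then the turn, a rotation vector about the tool's x, y, z in rad, then the gripper command: -1 is fully open, 1 is shut, values between are in proportion. In form: [[dx, dy, dz, ax, ay, az, claw], ...]. A call has exactly 8 rows; each row is the pose to reach, as a shift and turn from the pose commanded when the call began, along the tool's axes at that moment; what a row does not reach only later rows make up. A row lasts 1/10 s, in which the tool goes at most 50 mm and 8.59 degrees, less where a joint would pass 70% of its speed; a pose out of reach is approached as far as the arm can. A call with a gripper value outside its range is refused whole. The fingers move at their own pace and stop on an object; "newtons" is the grip in N (left out, the last holds). Time passes only in rows, so rows that repeat a pose let the fingers close, or fill a call up. It gives the time, the measured TCP pose, the force, the opening and the grip force at its end, in the units of the state.
- env.state(): the state, without advancing time (a new reading comes with each control period).
- eyes.camera(name): name is "side" or "top"; returns a dict with "frame" (384x512x3 uint8, red, green, blue), "camera_matrix" (3x3 intrinsics, pixels), "k1" (the pictures are not rectified: a ray, as slopes to the right and down, at radius r is drawn at 1 + k1 r^2 times it, then the intrinsics apply), "view" (4x4, takes a point from world to camera coordinates). Camera axes: x right, y down, z forward; pixel columns grow to the right and rows downward; lengths in m; the calibration is good to about 2 mm. A picture is of the moment at which its call begins. There is no depth.
- workorder.hand_in(): hands the job in; it is judged then, once.
The state is a dict: "clock": time; "joints": joint angles; "joint_velocities": joint speeds; "joint_torque": joint torques, N m; "position": TCP position; "orientation": TCP orientation; "wrist_force": force on the tool from outside, world axes, zero at the start; "torque": the same for the moment, N m; "grip_width": finger opening in m; "gripper_force": force on a finger pad.
Only numpy, scipy, OpenCV 4.12 (cv2) and the standard library are available. Lean on these libraries where they do the work, as an engineer would, in place of code of your own. Each camera call takes 0.05 s, during which the arm holds its last target. There are 200 camera calls.

## Working session

There is one attempt and no reset: what is moved stays moved. The work goes in short steps, Python scripts to look and compute and a tool call to move; the robot and the scene stay as the last step left them, time stands still between calls to the robot, and variables do not carry over. Pictures are saved under pics/ and viewed, at most 10 in all, crops included, and the job is handed in when it is done.

Besides the shell and the picture viewer there is one more tool, called in YAML: its name, and indented under it one key for each argument. servo_tool: Moves the arm, as the interface text tells. Its arguments: {"type":"object","properties":{"moves":{"type":"array","items":{"type":"array","items":{"type":"number"}}},"newtons":{"type":"number"}},"required":["moves"]}

```bash
mkdir -p pics; cat > h.py <<'E'
import numpy as np, cv2
from scipy.spatial.transform import Rotation as R
from cell import env, eyes, workorder
def ray(c,u,v):
    K=c["camera_matrix"];k=c["k1"]
    d=np.array([(u-K[0,2])/K[0,0],(v-K[1,2])/K[1,1]]);s=d.copy()
    for _ in range(30): s=d/(1+k*(s@s))
    V=np.array(c["view"]);Rm=V[:3,:3]
    return -Rm.T@V[:3,3], Rm.T@np.array([s[0],s[1],1])
def onz(c,u,v,z):
    o,d=ray(c,u,v); return o+d*(z-o[2])/d[2]
def proj(c,p):
    K=c["camera_matrix"];V=np.array(c["view"]);q=V[:3,:3]@np.array(p)+V[:3,3];s=q[:2]/q[2]
    s=s*(1+c["k1"]*(s@s)); return K[0,0]*s[0]+K[0,2],K[1,1]*s[1]+K[1,2]
E
python3 - <<'E'
from h import *
a=eyes.camera("top");b=eyes.camera("side")
for n,c in(("top",a),("side",b)):
    cv2.imwrite(f"pics/{n}0.png",cv2.resize(c["frame"][:,:,::-1],(800,600),interpolation=cv2.INTER_CUBIC))
    V=np.array(c["view"]);print(n,-V[:3,:3].T@V[:3,3],V[2,:3],V[0,:3],c["camera_matrix"][0,0])
print(env.state())
E
```

```text
top [0.3364195  0.0282023  1.25873015] [ 0.13165273 -0.01334282 -0.9912061 ] [ 0.00196499 -0.99990393  0.0137209 ] 426.52704616160077
side [ 0.41277789 -0.73967291  1.12508745] [ 0.08114654  0.57955379 -0.81088387] [ 0.99308861 -0.11622828  0.01630956] 496.4842611191196
{'clock': 0.1, 'joints': array([ 1.16796348e+00,  2.76546885e-01,  1.50595652e+00, -1.35779270e-05,
        1.36071549e+00, -1.20986557e-01]), 'joint_velocities': array([-6.39507789e-05, -1.74402899e-03, -3.93438364e-03, -1.34192144e-04,
        2.21193858e-03,  6.63801524e-04]), 'joint_torque': array([ 1.53206904e-03, -4.05453444e+01, -2.37778974e+01,  7.04169692e-02,
        2.97342637e-02, -4.40978386e-05]), 'position': array([0.15973323, 0.5518564 , 0.20470255]), 'orientation': array([-4.41197309e-01, -3.11004474e+00,  2.47245914e-03]), 'wrist_force': array([-0.144435  , -0.34491375,  0.64856652]), 'torque': array([-0.02299423,  0.03454768,  0.0697087 ]), 'gripper_force': 0.0, 'grip_width': 0.0940279329220177}
```

View pics/top0.png

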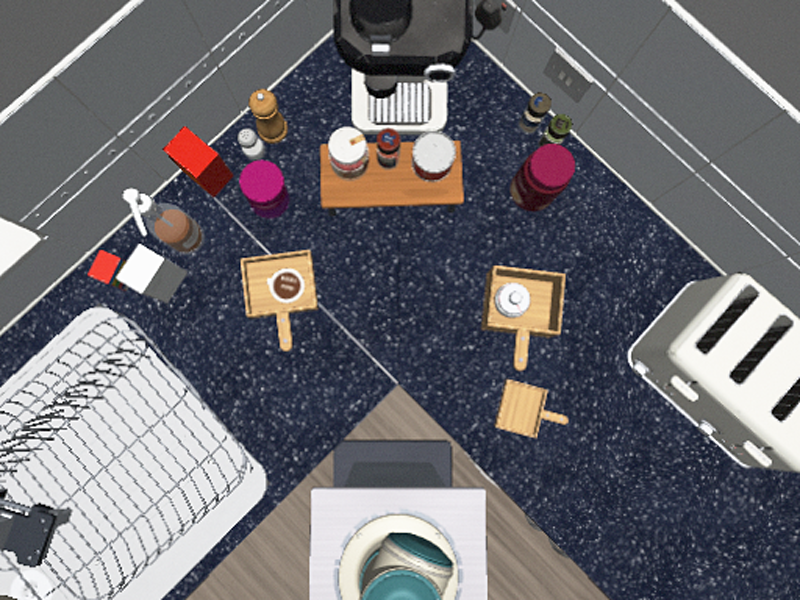

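View pics/side0.png

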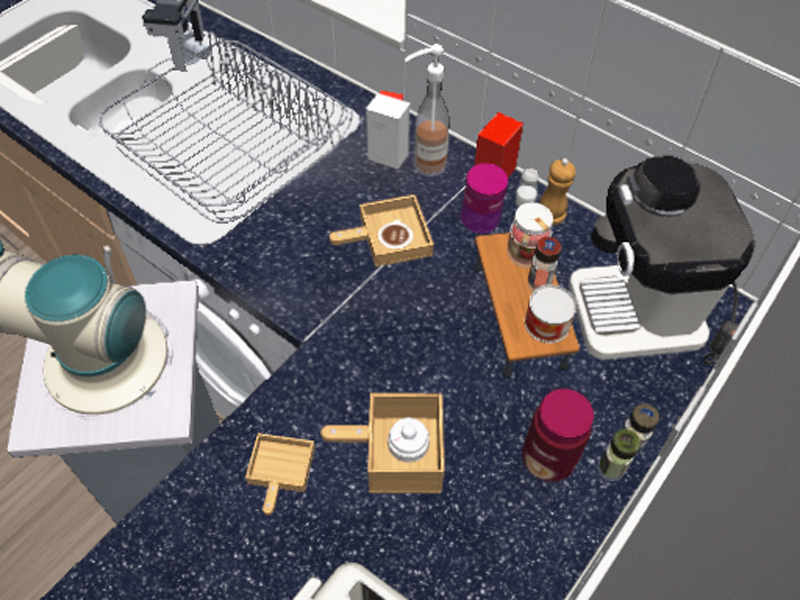

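Candidates in the top picture (800x600 px):
- Light tray at (279,285) holding the brown disc.
- Deep tray at (524,300) holding the white timer.
- Small empty tray at (520,408), handle turned sideways.

The first one fits: it is low, the larger of the two low ones, holds the disc and has its handle towards the robot. The shelf board is at (392,180). I'll confirm this in a crop and measure.

```bash
cat >> h.py <<'E'
def wood(c,lo=(8,60,110),hi=(28,200,255)):
    m=cv2.inRange(cv2.cvtColor(c["frame"],cv2.COLOR_RGB2HSV),lo,hi)
    return cv2.morphologyEx(m,cv2.MORPH_CLOSE,np.ones((3,3)))
def und(c,pts,z): return np.array([onz(c,u,v,z)[:2] for u,v in pts])
def tray(c,u,v,zr=.034,zh=.032):
    """rim rect and handle of the wood blob near (u,v)"""
    cs=cv2.findContours(wood(c),cv2.RETR_EXTERNAL,cv2.CHAIN_APPROX_NONE)[0]
    k=max((x for x in cs if cv2.pointPolygonTest(x,(u,v),True)>-6),key=cv2.contourArea)
    m=np.zeros(c["frame"].shape[:2],np.uint8);cv2.drawContours(m,[k],-1,255,-1)
    box=cv2.morphologyEx(m,cv2.MORPH_OPEN,np.ones((15,15)))
    han=cv2.morphologyEx(cv2.subtract(m,cv2.dilate(box,np.ones((5,5)))),cv2.MORPH_OPEN,np.ones((3,3)))
    f=lambda mm,z:und(c,max(cv2.findContours(mm,0,1)[0],key=cv2.contourArea)[:,0].astype(float),z)
    b=cv2.minAreaRect((f(box,zr)*1000).astype(np.float32));h=cv2.minAreaRect((f(han,zh)*1000).astype(np.float32))
    return b,h
E
python3 - <<'E'
from h import *
c=eyes.camera("top")
print("low",*tray(c,179,185));
try: print("deep",*tray(c,335,200,.08,.078))
except Exception as e: print(e)
try: print("small",*tray(c,333,261,.02,.02))
except Exception as e: print(e)
m=wood(c,(5,150,90),(16,255,255))
k=max((x for x in cv2.findContours(m,0,1)[0] if 200<x[:,0,0].mean()<300 and x[:,0,1].mean()<140),key=cv2.contourArea)
ap=cv2.approxPolyDP(k,4,True)[:,0];print(ap.tolist(),np.round(und(c,ap.astype(float),.078),3).tolist())
print("front corners",und(c,[(205.5,132),(296.5,129.5)],.078))
f=c["frame"][80:300,140:380,::-1].copy()
cv2.imwrite("pics/crop1.png",cv2.resize(f,None,fx=2.7,fy=2.7,interpolation=cv2.INTER_CUBIC)[:600,:800])
E
```

```text
low ((524.04638671875, 222.96957397460938), (114.11148834228516, 131.80142211914062), 6.8874945640563965) ((430.6716613769531, 210.0945587158203), (62.80453109741211, 23.763229370117188), 8.350836753845215)
deep ((487.6618957519531, -226.3761749267578), (131.3918914794922, 115.31387329101562), 83.78019714355469) ((394.9581604003906, -215.1353759765625), (23.75778579711914, 60.36198425292969), 83.33915710449219)
small ((295.9877014160156, -227.30911254882812), (80.68791961669922, 85.68826293945312), 88.80471801757812) ((279.1365661621094, -292.53118896484375), (16.899953842163086, 34.37040710449219), 0.20178908109664917)
[[205, 94], [207, 132], [296, 128], [293, 90], [281, 117], [263, 110], [264, 91], [254, 87], [256, 105], [243, 108], [240, 93], [249, 94], [243, 90], [245, 84], [236, 92], [235, 110], [227, 116], [217, 115]] [[0.77, 0.145], [0.658, 0.137], [0.671, -0.116], [0.784, -0.108], [0.704, -0.073], [0.724, -0.022], [0.78, -0.025], [0.792, 0.004], [0.739, -0.002], [0.729, 0.036], [0.774, 0.044], [0.771, 0.018], [0.783, 0.036], [0.801, 0.03], [0.777, 0.056], [0.723, 0.058], [0.706, 0.081], [0.708, 0.11]]
front corners [[ 0.65828066  0.1416478 ]
 [ 0.66706615 -0.1170603 ]]
```

View pics/crop1.png

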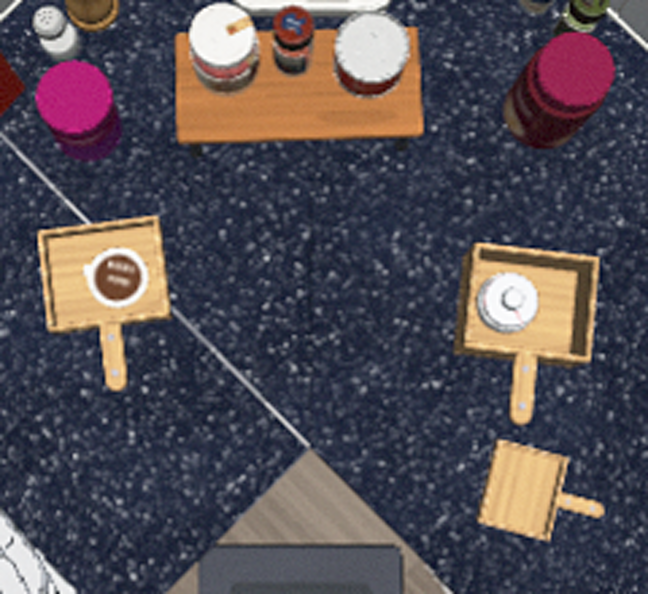

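The crop confirms it: the shallow tray with the disc is at (105,275), the deep one with the timer at (530,305), the small empty one at (522,490), and the board's front edge runs from (178,140) to (422,133). Next I refine the board edges.

```bash
python3 - <<'E'
from h import *
c=eyes.camera("top");s=eyes.camera("side")
f=c["frame"].astype(int)
for u in (212,250,290): print(u,[f[v,u].tolist() for v in range(124,136)])
hsv=cv2.cvtColor(c["frame"],cv2.COLOR_RGB2HSV)
m=wood(c,(3,120,40),(16,255,255))
# front bottom edge (z=.064) per column; left/right edges (z=.078) per row
P=np.array([(u,np.where(m[100:140,u])[0].max()+100+.5) for u in range(212,292)])
def line(P,z):
    w=und(c,P,z).astype(np.float32);l=cv2.fitLine(w,cv2.DIST_HUBER,0,.01,.01).ravel();return l
print("front as z64",line(P,.064),"z78",line(P,.078))
L=np.array([(np.where(m[v,195:230])[0].min()+195-.5,v) for v in range(98,128)]);print("left",line(L,.078))
Rr=np.array([(np.where(m[v,270:305])[0].max()+270+.5,v) for v in range(98,126)]);print("right",line(Rr,.078))
# side view: board corners
ms=wood(s,(3,120,40),(16,255,255));k=max((x for x in cv2.findContours(ms,0,1)[0] if 280<x[:,0,0].mean()<400 and x[:,0,1].mean()<260),key=cv2.contourArea)
ap=cv2.approxPolyDP(k,3,True)[:,0];print(ap.tolist());print(np.round(und(s,ap.astype(float),.078),3).tolist());print(np.round(und(s,ap.astype(float),.064),3).tolist())
print("low side",*tray(s,245,140))
E
```

```text
212 [[192, 126, 72], [190, 126, 73], [185, 123, 68], [187, 121, 70], [195, 130, 76], [201, 129, 74], [205, 136, 81], [195, 127, 72], [130, 86, 45], [53, 39, 28], [32, 33, 34], [34, 34, 37]]
250 [[201, 132, 78], [198, 130, 75], [194, 126, 72], [200, 131, 79], [204, 136, 80], [206, 136, 77], [203, 134, 79], [129, 86, 52], [42, 36, 48], [30, 35, 53], [44, 46, 65], [43, 47, 64]]
290 [[200, 130, 79], [201, 131, 77], [208, 137, 79], [214, 143, 84], [208, 137, 80], [197, 133, 78], [111, 74, 42], [35, 36, 38], [35, 37, 41], [35, 37, 37], [29, 33, 34], [41, 46, 55]]
front as z64 [ 0.03860642 -0.99925447  0.66468364  0.00769785] z78 [ 0.0386063  -0.9992545   0.660837    0.00793812]
left [0.99988323 0.01528209 0.71717894 0.14538606]
right [ 0.9985948   0.05299372  0.72743124 -0.11400319]
[[305, 151], [325, 230], [369, 224], [365, 209], [359, 217], [361, 207], [350, 208], [339, 199], [338, 172], [325, 164], [326, 149]]
[[0.663, 0.143], [0.669, -0.117], [0.783, -0.112], [0.784, -0.066], [0.762, -0.089], [0.775, -0.059], [0.746, -0.059], [0.723, -0.028], [0.739, 0.06], [0.71, 0.091], [0.723, 0.144]]
[[0.666, 0.155], [0.672, -0.109], [0.788, -0.104], [0.789, -0.057], [0.767, -0.08], [0.78, -0.05], [0.75, -0.05], [0.727, -0.019], [0.744, 0.071], [0.714, 0.102], [0.727, 0.156]]
low side ((526.659423828125, 212.82476806640625), (155.1614227294922, 119.42713165283203), 85.12139129638672) ((431.0411682128906, 208.00286865234375), (59.324798583984375, 32.829505920410156), 8.820643424987793)
```

```bash
cat >> h.py <<'E'
def plan(x,y,z,yaw):
    """shift (cm) and turn in present tool axes to reach TCP x,y,z, tool down, closing line across heading yaw"""
    s=env.state();Rc=R.from_rotvec(s["orientation"]);best=None
    for a in (yaw,yaw+np.pi):
        Rt=R.from_matrix(np.array([[np.cos(a),np.sin(a),0],[np.sin(a),-np.cos(a),0],[0,0,-1]]).T.T)
        w=(Rc.inv()*Rt).as_rotvec()
        if best is None or np.linalg.norm(w)<np.linalg.norm(best): best=w
    d=Rc.inv().apply(np.array([x,y,z])-s["position"])*100
    print("tool axes\n",Rc.as_matrix().round(3),"\nshift",d.round(2),"turn",best.round(3),"t",s["clock"],"j",s["joints"].round(2))
E
python3 -c "
from h import *
plan(.427,.2105,.12,.135)"
```

```text
tool axes
 [[-0.961  0.278 -0.   ]
 [ 0.278  0.961 -0.001]
 [ 0.    -0.001 -1.   ]] 
shift [-35.16 -25.38   8.53] turn [-0.001 -0.    -0.417] t 0.25 j [ 1.17  0.28  1.51 -0.    1.36 -0.12]
```

servo_tool:
  moves:
    - [-2,-1.5,0,0,0,-0.02,-1]
    - [-5,-4,0,0,0,-0.06,-1]
    - [-8,-6,0,0,0,-0.1,-1]
    - [-11,-8,0,0,0,-0.15,-1]
    - [-14,-10.5,0,0,0,-0.2,-1]
    - [-17,-12.5,0,0,0,-0.25,-1]
    - [-20,-14.5,0,0,0,-0.3,-1]
    - [-23,-16.5,0,0,0,-0.35,-1]

```text
clock: 1.05
position: [0.3356, 0.3286, 0.2056]
orientation: [-0.111, 3.139, 0.0]
wrist_force: [1.1, 0.1, -0.8]
grip_width: 0.0938
gripper_force: 0.0
```

```bash
python3 -c "
from h import *
plan(.427,.2105,.10,.135);plan(.427,.2105,.006,.135)"
```

```text
tool axes
 [[-0.998 -0.07   0.   ]
 [-0.07   0.998  0.   ]
 [-0.     0.    -1.   ]] 
shift [ -8.28 -12.43  10.56] turn [ 0.     0.    -0.065] t 1.05 j [ 0.63  0.12  1.71  0.    1.31 -1.01]
tool axes
 [[-0.998 -0.07   0.   ]
 [-0.07   0.998  0.   ]
 [-0.     0.    -1.   ]] 
shift [ -8.28 -12.43  19.96] turn [ 0.     0.    -0.065] t 1.05 j [ 0.63  0.12  1.71  0.    1.31 -1.01]
```

servo_tool:
  moves:
    - [-1.5,-2,1,0,0,-0.01,-1]
    - [-3,-4.5,3,0,0,-0.03,-1]
    - [-4.5,-7,5,0,0,-0.05,-1]
    - [-6,-9.5,7,0,0,-0.065,-1]
    - [-7.5,-11.5,9,0,0,-0.065,-1]
    - [-8.3,-12.4,10.5,0,0,-0.065,-1]
    - [-8.3,-12.4,10.5,0,0,-0.065,-1]
    - [-8.3,-12.4,10.5,0,0,-0.065,-1]

```text
clock: 1.85
position: [0.426, 0.212, 0.1006]
orientation: [0.208, -3.134, -0.001]
wrist_force: [-0.2, -0.9, 0.1]
grip_width: 0.0939
gripper_force: 0.0
```

```bash
python3 - <<'E'
from h import *
plan(.427,.2105,.006,.135)
f=[]
for n,(u,v) in (("top",(181,210)),("side",(235,150))):
    c=eyes.camera(n);g=c["frame"][:,:,::-1].copy()
    if n=="top": 
        w=proj(c,(.427,.2105,.032))
    else: w=proj(c,(.427,.2105,.032))
    cv2.circle(g,tuple(int(round(x)) for x in w),2,(0,0,255),-1)
    f.append(cv2.resize(g[v-65:v+65,u-65:u+65],(400,400),interpolation=cv2.INTER_CUBIC))
cv2.imwrite("pics/near.png",np.hstack(f))
E
```

```text
tool axes
 [[-0.991 -0.132 -0.001]
 [-0.132  0.991  0.   ]
 [ 0.001  0.    -1.   ]] 
shift [-0.09 -0.16  9.46] turn [ 0.    -0.001 -0.003] t 1.85 j [ 0.31  0.22  1.87  0.    1.05 -1.39]
```

View pics/near.png

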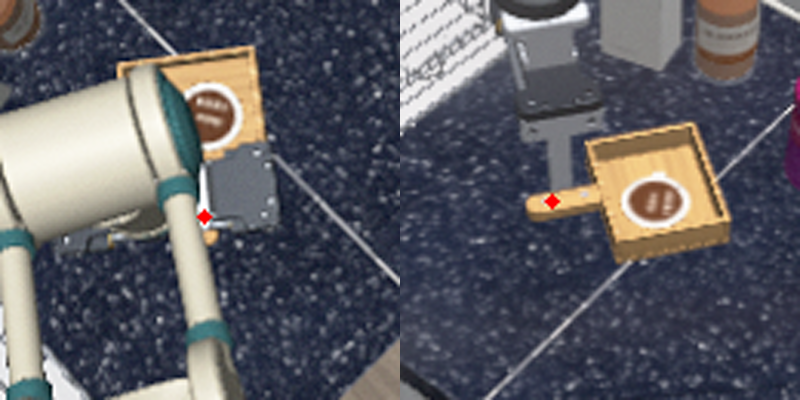

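The red grasp point sits on the handle near its end in both views ((203,217) and (552,202)), and the gripper is in line above it. I go down and grip.

servo_tool:
  moves:
    - [0,-0.1,2,0,0,0,-1]
    - [0,-0.1,4.5,0,0,0,-1]
    - [0,-0.1,7,0,0,0,-1]
    - [0,-0.1,8.5,0,0,0,-1]
    - [0,-0.1,9.2,0,0,0,-1]
    - [0,-0.1,9.4,0,0,0,-1]
    - [0,-0.1,9.4,0,0,0,-0.4]
    - [0,-0.1,9.4,0,0,0,-0.2]
  newtons: 15

```text
clock: 2.75
position: [0.4271, 0.2113, 0.0074]
orientation: [-0.209, 3.133, 0.001]
wrist_force: [-0.0, 0.2, -0.3]
grip_width: 0.0812
gripper_force: 0.0
```

servo_tool:
  moves:
    - [0,0,0,0,0,0,0.2]
    - [0,0,0,0,0,0,0.4]
    - [0,0,0,0,0,0,0.6]
    - [0,0,0,0,0,0,1]
    - [0,0,0,0,0,0,1]
    - [0,0,0,0,0,0,1]
    - [0,0,0,0,0,0,1]
    - [0,0,0,0,0,0,1]

```text
clock: 3.55
position: [0.4263, 0.2108, 0.0064]
orientation: [0.209, -3.135, 0.0]
wrist_force: [1.1, -0.3, -0.1]
grip_width: 0.022
gripper_force: 15.0
```

```bash
python3 - <<'E'
from h import *
plan(.52,.0078,.006,.037);plan(.62,.0113,.006,.037)
E
```

```text
tool axes
 [[-0.991 -0.133 -0.   ]
 [-0.133  0.991 -0.   ]
 [ 0.    -0.    -1.   ]] 
shift [ -6.59 -21.37   0.04] turn [-0.    -0.     0.096] t 3.55 j [ 0.31  0.34  2.    0.    0.81 -1.39]
tool axes
 [[-0.991 -0.133 -0.   ]
 [-0.133  0.991 -0.   ]
 [ 0.    -0.    -1.   ]] 
shift [-16.54 -22.35   0.04] turn [-0.    -0.     0.096] t 3.55 j [ 0.31  0.34  2.    0.    0.81 -1.39]
```

servo_tool:
  moves:
    - [0,-0.4,0,0,0,0,1]
    - [0,-1.2,0,0,0,0.01,1]
    - [-0.1,-2.5,0,0,0,0.02,1]
    - [-0.1,-4,0,0,0,0.03,1]
    - [-0.2,-5.5,0,0,0,0.035,1]
    - [-0.2,-7,0,0,0,0.04,1]
    - [-0.2,-8.5,0,0,0,0.045,1]
    - [-0.3,-10,0,0,0,0.05,1]

```text
clock: 4.35
position: [0.4423, 0.1106, 0.0064]
orientation: [0.129, -3.138, 0.0]
wrist_force: [0.6, 1.2, -0.6]
grip_width: 0.0219
gripper_force: 15.0
```

```bash
python3 - <<'E'
from h import *
plan(.46,.0057,.006,.037)
E
```

```text
tool axes
 [[-0.997 -0.082 -0.001]
 [-0.082  0.997 -0.   ]
 [ 0.001 -0.    -1.   ]] 
shift [ -0.9  -10.6    0.04] turn [-0.    -0.001  0.045] t 4.35 j [ 0.09  0.31  2.04 -0.    0.79 -1.56]
```

servo_tool:
  moves:
    - [-0.1,-1.5,0,0,0,0.005,1]
    - [-0.3,-3,0,0,0,0.01,1]
    - [-0.4,-4.5,0,0,0,0.02,1]
    - [-0.5,-6,0,0,0,0.03,1]
    - [-0.7,-7.5,0,0,0,0.035,1]
    - [-0.8,-9,0,0,0,0.04,1]
    - [-0.9,-10,0,0,0,0.045,1]
    - [-0.9,-10.5,0,0,0,0.045,1]

```text
clock: 5.15
position: [0.4603, 0.007, 0.0064]
orientation: [0.057, -3.141, -0.0]
wrist_force: [-0.7, 1.7, 0.8]
grip_width: 0.0221
gripper_force: 15.0
```

```bash
python3 - <<'E'
from h import *
plan(.46,.0057,.006,.037);plan(.62,.0113,.006,.037)
c=eyes.camera("side");t=eyes.camera("top")
cv2.imwrite("pics/mid.png",np.hstack([cv2.resize(c["frame"][100:290,190:390,::-1],(400,380),interpolation=2),cv2.resize(t["frame"][75:265,150:350,::-1],(400,380),interpolation=2)]))
E
```

```text
tool axes
 [[-0.999 -0.036 -0.   ]
 [-0.036  0.999  0.   ]
 [ 0.     0.    -1.   ]] 
shift [ 0.03 -0.13  0.04] turn [ 0.    -0.    -0.001] t 5.15 j [-0.14  0.32  2.03  0.    0.79 -1.74]
tool axes
 [[-0.999 -0.036 -0.   ]
 [-0.036  0.999  0.   ]
 [ 0.     0.    -1.   ]] 
shift [-15.98  -0.15   0.04] turn [ 0.    -0.    -0.001] t 5.15 j [-0.14  0.32  2.03  0.    0.79 -1.74]
```

View pics/mid.png

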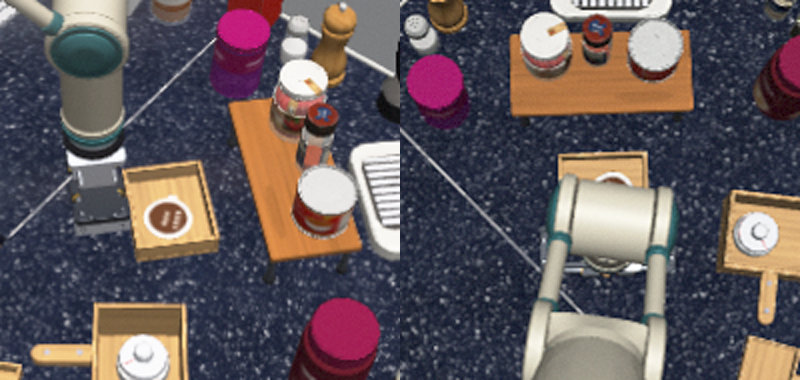

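The disc is in the tray, and the tray is square and centred in front of the board (tray columns 558–648, board 510–692 in the right half). I push it in slowly.

servo_tool:
  moves:
    - [-0.4,0,0,0,0,0,1]
    - [-1.4,-0.1,0,0,0,0,1]
    - [-2.6,-0.1,0,0,0,0,1]
    - [-4,-0.1,0,0,0,0,1]
    - [-5.4,-0.1,0,0,0,0,1]
    - [-6.8,-0.1,0,0,0,0,1]
    - [-8,-0.1,0,0,0,0,1]
    - [-9,-0.1,0,0,0,0,1]

```text
clock: 6.05
position: [0.5511, 0.0111, 0.0063]
orientation: [0.061, -3.141, -0.0]
wrist_force: [-3.4, -0.4, 3.6]
grip_width: 0.0215
gripper_force: 15.0
```

servo_tool:
  moves:
    - [-1,0,0,0,0,0,1]
    - [-2,0,0,0,0,0,1]
    - [-3,0,0,0,0,0,1]
    - [-4,0,0,0,0,0,1]
    - [-5,0,0,0,0,0,1]
    - [-5.8,0,0,0,0,0,1]
    - [-6,0,0,0,0,0,1]
    - [-6,0,0,0,0,0,1]

```text
clock: 6.85
position: [0.6118, 0.0129, 0.0064]
orientation: [-0.06, 3.139, -0.0]
wrist_force: [0.8, 0.1, -0.7]
grip_width: 0.0219
gripper_force: 15.0
```

```bash
python3 - <<'E'
from h import *
plan(.62,.0113,.006,.037)
c=eyes.camera("side");t=eyes.camera("top")
cv2.imwrite("pics/in.png",np.hstack([cv2.resize(c["frame"][130:255,265:390,::-1],(400,400),interpolation=2),cv2.resize(t["frame"][80:205,190:315,::-1],(400,400),interpolation=2)]))
E
```

```text
tool axes
 [[-0.999 -0.038  0.002]
 [-0.038  0.999  0.   ]
 [-0.002 -0.    -1.   ]] 
shift [-0.82 -0.19  0.04] turn [-0.     0.002  0.001] t 6.85 j [-0.09  0.5   1.7   0.    0.95 -1.7 ]
```

View pics/in.png

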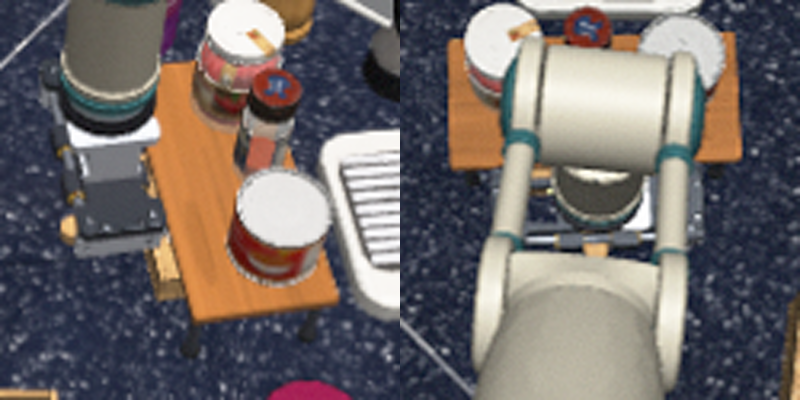

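Only the tray's front corner still shows at the board's front edge (165,280); nothing is touching. The last 8 mm, then I check.

servo_tool:
  moves:
    - [-0.2,0,0,0,0,0,1]
    - [-0.4,-0.1,0,0,0,0,1]
    - [-0.6,-0.1,0,0,0,0,1]
    - [-0.8,-0.1,0,0,0,0,1]
    - [-0.8,-0.1,0,0,0,0,1]
    - [-0.8,-0.1,0,0,0,0,1]
    - [-0.8,-0.1,0,0,0,0,0.6]
    - [-0.8,-0.1,0,0,0,0,0.4]

```text
clock: 7.75
position: [0.6188, 0.0123, 0.0066]
orientation: [-0.06, 3.14, -0.0]
wrist_force: [-0.4, 0.9, -0.8]
grip_width: 0.0264
gripper_force: 0.0
```

servo_tool:
  moves:
    - [0,0,0,0,0,0,0.2]
    - [0,0,0,0,0,0,0.1]
    - [0,0,0,0,0,0,0]
    - [0,0,0,0,0,0,0]
    - [0,0,-1,0,0,0,0]
    - [0,0,-3,0,0,0,0]
    - [0.5,0,-6,0,0,0,0]
    - [2,0,-10,0,0,0,0]

```text
clock: 8.55
position: [0.5982, 0.0115, 0.1067]
orientation: [0.06, -3.139, -0.0]
wrist_force: [0.1, 0.7, -0.0]
grip_width: 0.0471
gripper_force: 0.0
```

servo_tool:
  moves:
    - [2,0,-2,0,0,0,0]
    - [5,0,-4,0,0,0,0]
    - [8,0,-6,0,0,0,0]
    - [12,0,-7,0,0,0,0]
    - [16,0,-7,0,0,0,0]
    - [20,0,-7,0,0,0,0]
    - [24,0,-7,0,0,0,0]
    - [26,0,-7,0,0,0,0]

```text
clock: 9.35
position: [0.3348, 0.002, 0.1768]
orientation: [0.06, -3.14, -0.0]
wrist_force: [-0.3, -0.8, 0.5]
grip_width: 0.0471
gripper_force: 0.0
```

```bash
python3 - <<'E'
from h import *
c=eyes.camera("side");t=eyes.camera("top")
for n,k in (("side",c),("top",t)):  # expected front-wall corners / handle end at home
    o=np.array([.720,.015]);ex=np.array([np.cos(.037),np.sin(.037)]);ey=np.array([-ex[1],ex[0]])
    for a,b,z in ((-.055,.065,.034),(-.055,-.065,.034),(-.127,0,.032),(-.055,0,.032)):
        p=o+a*ex+b*ey;print(n,(a,b),np.round(proj(k,(*p,z)),1))
    u0,v0=(265,130) if n=="side" else (190,80)
    cv2.imwrite(f"pics/end_{n}.png",cv2.resize(k["frame"][v0:v0+125,u0:u0+125,::-1],(400,400),interpolation=2))
cv2.imwrite("pics/end.png",np.hstack([cv2.imread("pics/end_side.png"),cv2.imread("pics/end_top.png")]))
# handle from top
m=wood(t,(8,60,110),(28,200,255));m[:, :225]=0;m[:,275:]=0;m[:131]=0;m[175:]=0
for k in cv2.findContours(m,0,1)[0]:
    if cv2.contourArea(k)>20:
        print(cv2.boundingRect(k),cv2.minAreaRect((und(t,k[:,0].astype(float),.032)*1000).astype(np.float32)))
E
```

```text
side (-0.055, 0.065) [307.4 179. ]
side (-0.055, -0.065) [317.7 217.8]
side (-0.127, 0) [286.3 201.4]
side (-0.055, 0) [312.4 198.3]
top (-0.055, 0.065) [228.6 134.7]
top (-0.055, -0.065) [272.7 133.3]
top (-0.127, 0) [251.5 158.1]
top (-0.055, 0) [250.6 134.2]
(225, 131, 48, 29) ((632.5167236328125, 19.013134002685547), (84.22298431396484, 138.8303680419922), 0.32905662059783936)
```

View pics/end.png

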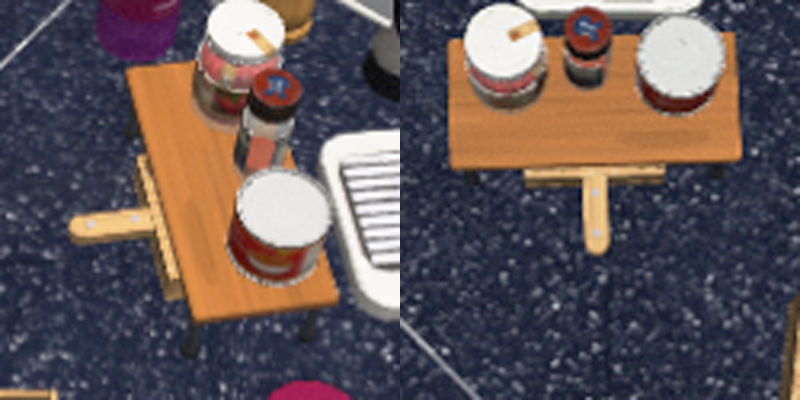

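The tray's front wall lies along the board's front edge, 525–665 px between the legs at 470 and 715. The handle end is within about 5 mm of where it should be, and the tray is square. The limits are 15 mm short to 15 mm too far, so I hand it in.

```bash
python3 -c "
from cell import workorder
print(workorder.hand_in())"
```

```text
the job is handed in; nothing more can be done
None
```

The low tray is under the shelf with only its handle standing out, square and centred to within about 5 mm by the last pictures, and the job is handed in; the judging gave no verdict, and the disc, last seen in the tray before the push, is now hidden under the board.

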